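# Moisture check of a mallet-head blank, side by side

### The job

Check the moisture of the mallet-head blank (the oblong wooden block with a slot through its top and one upright corner sawn off): hold it up and press its upright sides in turn squarely and centrally against the meter's sensing bar, gently, until the bar is at least half-way in, for half a second each - first the narrow end next to the sawn-off corner, then the other end. Then stand it down and let go, take it again the other way, by its two narrow ends, and press the broad side next to the sawn-off corner, then the other broad side. Finish by standing it upright on the rubber mat and letting go; leave everything else on the bench where it is.

Things in the scene. Friction and masses are not known exactly. Their poses are not given: they have to be found in the camera images.
- blank: Mallet-head blank: light wooden block, 66 (its x) x 46 (its y) x 80 high (z), 0.16 kg, standing upright. A 24 x 16 slot runs down through its middle, open at the top. One upright corner, at +x +y, is sawn off at 45 degrees, 12 mm along each side. Origin: centre of the underside. It may be held across 46 (pads on the broad sides) or across 66 (pads on the narrow ends).
- end_a (a point): Middle of the blank's narrow end (46 wide) next to the sawn-off corner: 33 mm along the blank's +x, 40 mm above its underside. First to be pressed.
- end_b (a point): Middle of the other narrow end (blank's -x face), 40 mm above its underside. Second to be pressed.
- side_a (a point): Middle of the broad side (66 wide) next to the sawn-off corner (blank's +y face, 23 mm from its axis), 40 mm above its underside. Third to be pressed.
- side_b (a point): Middle of the other broad side (blank's -y face), 40 mm above its underside. Last to be pressed.
- meter: Bench moisture meter, fixed: grey box 110 (its x) x 100 (its y) x 105 high with a dark display on top. Origin: centre of its underside. The sensing bar stands out of its -x face; to press the bar, push along the meter's +x.
- bar_face (a point): Middle of the outer face of the sensing bar, an upright steel bar 22 wide x 44 high, 75 mm above the bench, 71 mm from the meter's axis along its -x when out, 16 mm proud of the meter's face. It moves with the bar.
- bar (a joint): Travel of the sensing bar into the meter in m: 0 out, 0.010 fully in; a spring of about 1 to 5 N pushes it out.
- mat: Black rubber mat, fixed flat on the bench, 140 x 140 x 8 thick. Origin: centre of its underside.
- plain_block: Bystander: plain wooden block 64 x 46 x 60 high, no slot, no sawn corner. Origin: centre of underside.
- billet: Bystander: upright round wooden billet, 48 diameter, 70 high. Origin: centre of underside.
- sanding_block: Bystander: cork sanding block 100 x 60 x 25 high. Origin: centre of underside.
- glue: Bystander: white glue bottle, 60 diameter, 150 high. Origin: centre of underside.
- mug: Bystander: white mug, 80 diameter, 90 high. Origin: centre of underside.
- knob_turned: Bystander: turned wooden knob, 48 diameter, 66 high. Origin: centre of underside.
Things that resemble listed ones, but are neither listed nor needed, are in the scene too. Several things have the shape of the mat; the one meant has the colours described above.

How it is judged:
By the outcome, as a careful person would: the job done as asked, in the order asked, and still so for the second after the job is handed in, with the robot touching nothing.
It also fails if it takes over 72 s, if anything falls off the work surface, if the arm or the gripper's body presses on something with over 40 N, if the wrist force passes 120 N, or if a joint passes its speed limit or range.

### The arm

A 6-joint arm with a two-finger parallel gripper is mounted at the origin on the work surface. World frame = base frame: x ahead of the robot, y to its left, z up, the work surface at z = 0. Lengths are in m, angles in degrees, forces in N, time in s.
With the tool pointing down it reaches from about 0.4 to 0.825 m from the base axis. Payload 7 kg.
Tool frame: the origin (TCP) lies midway between the tips of the shut fingers; the grasp point (between the pads) lies 19 mm behind it; z points along the fingers, y is the line along which they close (so a half turn about z gives the same grasp; the last joint's range is limited). The gripper opens to 88 mm and grips with 3 to 60 N. Pads are 19 mm wide; open, the fingers measure 130 mm over their backs; the gripper's body (78 mm by 193 mm) begins 47 mm behind the grasp point.
Start: joints at [93.684, 20.546, 0.682, 0, -70.136, -16.507], TCP at [0.15, 0.658, 0.227] pointing down, gripper open.
Joint ranges: [-176.03, 176.03], [-82.01, 121.73], [-58.28, 71.71], [-173.87, 95.51], [-174.79, -0.11], [-173.66, 173.66]. Speed limits (degrees/s): [136.94, 136.94, 172.46, 180, 180, 180].

### API

Orientations are given as [roll, pitch, yaw] about the fixed x, y, z axes, in that order (R = Rz(yaw) Ry(pitch) Rx(roll)).
In Python, from plant import ctrl gives the robot as it stands.
- The arm moves only by the tool arm_command, never from a script. Its argument "steps" is a list of rows, each an object with "translation": the shift along the tool's x, y, z in mm, a list of three; "rotation": the turn, a rotation vector about the tool's x, y, z in units of 5 degrees (1.0 is 5 degrees), a list of three; "claw": the finger opening in mm, from 0 to 87.6. In form: [{"translation": [x, y, z], "rotation": [rx, ry, rz], "claw": claw}, ...]. A call has 1 to 5 rows; each row is the pose to reach, as a shift and turn from the pose commanded when the call began, along the tool's axes at that moment; what a row does not reach only later rows make up. A row lasts 1/10 s, in which the tool goes at most 50 mm and 8.59 degrees, less where a joint would pass 70% of its speed; a pose out of reach is approached as far as the arm can. A call with a gripper value outside its range is refused whole. The fingers move at their own pace and stop on an object; the grip force is fixed at half the most. Time passes only in rows, so rows that repeat a pose let the fingers close. It gives the time, the measured TCP pose, the force, the opening and the grip force at its end, in the units of the state.
- ctrl.get_obs(): the state, without advancing time (a new reading comes with each control period).
- ctrl.snapshot(name): name is "scene" or "top"; returns (picture, depth): 480x640x3 uint8, red, green, blue; 480x640 float32, m along the optical axis (not along the pixel's ray), 0 where there is no reading.
- ctrl.calibration(name): a dict with "vertical_fov" (degrees; the focal length in pixels is half the picture's height over the tangent of half this angle, whatever the lens; pixels are square), "cx", "cy" (the principal point, pixels), "rvec" (rotation vector, rad) and "tvec" (3), from world to camera coordinates, as OpenCV has them. Camera axes: x right, y down, z forward; pixel columns grow to the right and rows downward; lengths in m; the calibration is good to about 2 mm. A picture is of the moment at which its call begins. calibration takes no time and is no camera call.
- ctrl.close_job(): hands the job in; it is judged then, once.
The state is a dict: "clock": time; "joint_pos": joint angles; "qvel": joint speeds; "tau": joint torques, N m; "tool_pos": TCP position; "orientation": TCP orientation; "force": force on the tool from outside, world axes, zero at the start; "moment": the same for the moment, N m; "opening": finger opening in m; "gripper_force": force on a finger pad.
Only numpy, scipy, OpenCV 4.12 (cv2) and the standard library are available. Lean on these libraries where they do the work, as an engineer would, in place of code of your own. Each camera call takes 0.05 s, during which the arm holds its last target. There are 200 camera calls.

## Working session

There is one attempt and no reset: what is moved stays moved. The work goes in short steps, Python scripts to look and compute and a tool call to move; the robot and the scene stay as the last step left them, time stands still between calls to the robot, and variables do not carry over. Pictures are saved under pics/ and viewed, at most 10 in all, crops included, and the job is handed in when it is done.

Besides the shell and the picture viewer there is one more tool, called after "Emit:" by a JSON object that holds its "op" and its "data", one argument or row to a line. arm_command: Moves the arm, as the interface text tells. Its arguments: {"type":"object","properties":{"steps":{"type":"array"}},"required":["steps"]}

```bash
ls; mkdir -p pics; cat > h.py <<'E'
import numpy as np, cv2
from plant import ctrl
def cal(n):
    c=ctrl.calibration(n); f=240/np.tan(np.radians(c["vertical_fov"])/2)
    R=cv2.Rodrigues(np.array(c["rvec"],float))[0]; t=np.array(c["tvec"],float).ravel()
    return f,c["cx"],c["cy"],R,t
def cloud(n,d):
    f,cx,cy,R,t=cal(n); v,u=np.mgrid[:480,:640]
    P=np.stack([(u-cx)/f*d,(v-cy)/f*d,d],-1)
    return (P-t)@R
def ray(n,uv,z):
    f,cx,cy,R,t=cal(n); uv=np.atleast_2d(uv).astype(float)
    d=np.c_[(uv[:,0]-cx)/f,(uv[:,1]-cy)/f,np.ones(len(uv))]@R; o=-t@R
    return o+d*((z-o[2])/d[:,2])[:,None]
E
python3 - <<'E'
from h import *
for n in("scene","top"):
    p,d=ctrl.snapshot(n); cv2.imwrite(f"pics/{n}0.png",p[...,::-1]); np.savez(f"{n}0.npz",p=p,d=d)
    c=ctrl.calibration(n); print(c, -cal(n)[3].T@cal(n)[4])
print(ctrl.get_obs())
E
```

```text
pics
{'vertical_fov': 54.84966440800431, 'cx': 324.3042037669687, 'cy': 239.24508329664613, 'rvec': array([ 1.85213157,  1.99431914, -0.54179993]), 'tvec': array([ 0.08127568, -0.42329458,  1.55704235])} [ 1.16208674 -0.00350127  1.12236673]
{'vertical_fov': 56.46297293673454, 'cx': 324.0034355576409, 'cy': 243.1660703486278, 'rvec': array([ 2.20088947, -2.17366064,  0.03348664]), 'tvec': array([-0.01351515,  0.53296699,  1.26330438])} [ 0.47034543 -0.0311154   1.28762628]
{'clock': 0.1, 'joint_pos': array([ 9.36845742e+01,  2.05878851e+01,  6.38704606e-01, -1.61711030e-02,
       -7.01373704e+01, -1.65064816e+01]), 'qvel': array([-0.0165525 , -0.06588272, -0.02319973,  0.03105928,  0.0453358 ,
        0.03874379]), 'tau': array([-1.21977155e-03, -5.84162164e+01,  2.93753707e+01,  7.01557919e+00,
        1.01952895e-02, -4.41261909e-05]), 'tool_pos': array([0.14974144, 0.65772377, 0.22571264]), 'orientation': array([ 1.79912697e+02, -1.00170398e-02, -1.28274056e+01]), 'force': array([ 0.14488095, -0.83786174, -0.63427982]), 'moment': array([-0.01721377,  0.04249866, -0.03132184]), 'gripper_force': 0.0, 'opening': 0.08788076288595491}
```

View pics/scene0.png

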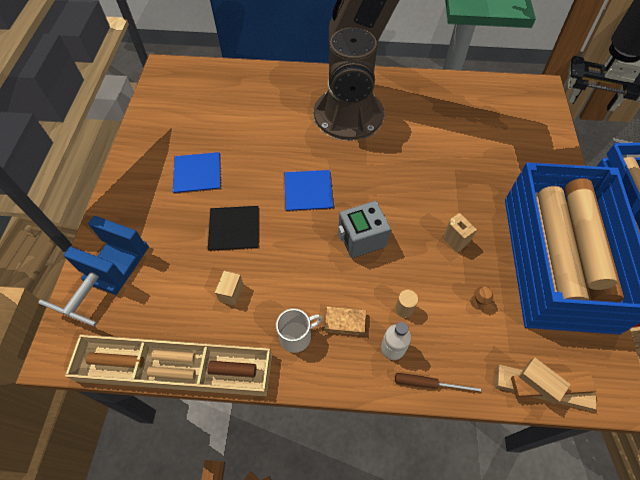

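View pics/top0.png

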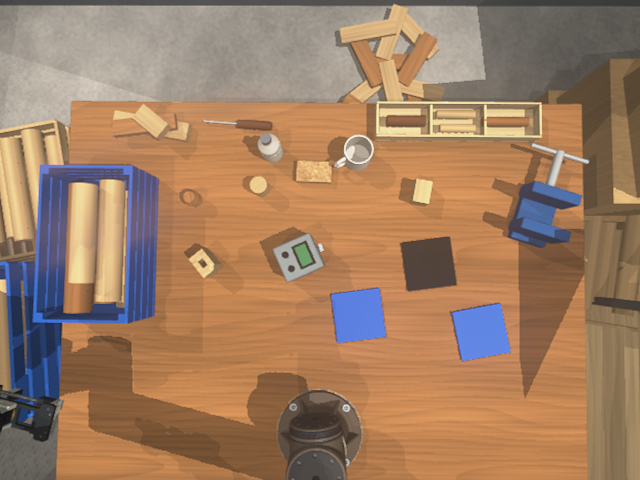

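The scene view shows the slotted blank at about (461,230), the meter at (365,228) with its bar on the left at (343,232), and the black mat at (233,228). The top view has them at (202,262), (298,257) with the bar at (321,248), and (429,263).

```bash
cat >> h.py <<'E'
def rect(n,P,box,z0,z1):
    X=P.reshape(-1,3); m=(X[:,2]>z0)&(X[:,2]<z1)&(X[:,0]>box[0])&(X[:,0]<box[1])&(X[:,1]>box[2])&(X[:,1]<box[3])
    return X[m], m
E
python3 - <<'E'
from h import *
out=[]
for n in("scene","top"):
    z=np.load(n+"0.npz"); P=cloud(n,z["d"])
    b=ray("top",[[202,262],[298,257],[429,263]],0.08); 
    for i,(c,zz,nm) in enumerate(zip(b,(.08,.105,.008),("blank","meter","mat"))):
        w=.12 if nm=="mat" else .09
        if nm=="mat":
            m=(z["p"].max(-1)<75)&(abs(P[...,0]-c[0])<w)&(abs(P[...,1]-c[1])<w)
            X=P[m]
        else: X,_=rect(n,P,(c[0]-w,c[0]+w,c[1]-w,c[1]+w),zz-.008,zz+.008)
        r=cv2.minAreaRect((X[:,:2]*1000).astype(np.float32)); print(n,nm,len(X),"z",np.median(X[:,2]).round(4),np.round(r[0],1),np.round(r[1],1),round(r[2],1))
    print([ (k,P[v,u].round(3)) for k,(u,v) in {"barT":(321,248)}.items()] if n=="top" else P[232,343].round(3))
    u,v=((461,230) if n=="scene" else (202,262)); c1=cv2.resize(z["p"][v-25:v+25,u-30:u+30,::-1],None,fx=7,fy=7,interpolation=cv2.INTER_CUBIC)
    u,v=((360,230) if n=="scene" else (300,257)); c2=cv2.resize(z["p"][v-35:v+35,u-35:u+35,::-1],None,fx=5,fy=5,interpolation=cv2.INTER_CUBIC)
    out.append(np.hstack([c1,c2]))
cv2.imwrite("pics/crop1.png",cv2.resize(np.vstack(out),(663,600)))
E
```

```text
scene blank 374 z 0.0799 [473.5 320. ] [67.7 49.7] 40.1
scene meter 1388 z 0.1056 [496.1  53.3] [102.1 125.7] 24.2
scene mat 2095 z 0.0084 [ 479.1 -307.2] [146.7 142.1] 8.3
[0.528 0.005 0.096]
top blank 376 z 0.0801 [472.2 320.2] [66.7 47.1] 40.9
top meter 1565 z 0.1052 [493.3  53.2] [ 99.8 124.3] 24.9
top mat 2 z 0.0088 [ 415.2 -313.4] [133.6   0. ] 98.1
[('barT', array([ 0.516, -0.001,  0.093]))]
```

View pics/crop1.png

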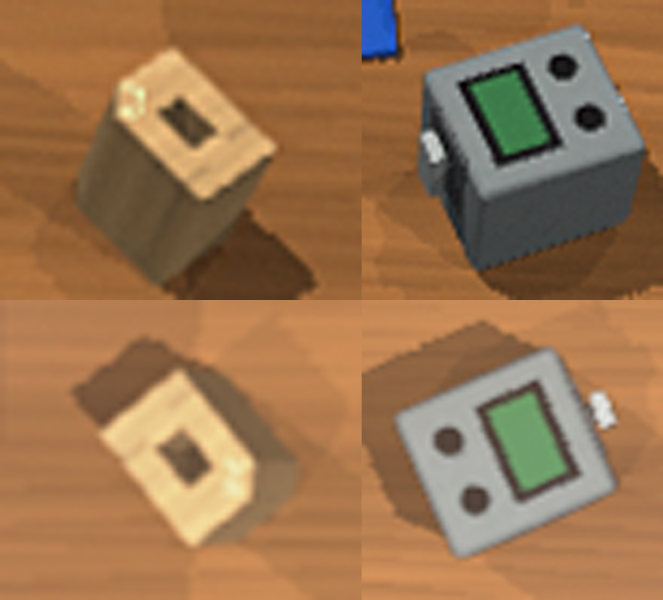

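The top-view crop shows the blank's sawn corner at its right, (250,470), which faces world -y. So blank +x points down-right in the image, at a yaw of about -139°. The bar leaves the meter's right side at (600,410), so the press direction is about yaw +115°. Next I refine the meter and blank fits.

```bash
python3 - <<'E'
from h import *
def fit(X):
    r=cv2.minAreaRect((X[:,:2]*1000).astype(np.float32)); return np.round(r[0],1),np.round(r[1],1),round(r[2],1)
for n in("scene","top"):
    z=np.load(n+"0.npz"); P=cloud(n,z["d"])
    X,_=rect(n,P,(.38,.6,-.05,.15),.101,.112); print(n,"meter",fit(X))
    X,_=rect(n,P,(.38,.65,-.1,.15),.06,.112); c=np.array([.489,.060]); a=np.radians(115)
    ux=np.array([np.cos(a),np.sin(a)]); uy=np.array([-ux[1],ux[0]])
    q=np.c_[(X[:,:2]-c)@ux,(X[:,:2]-c)@uy,X[:,2]]*1000; b=q[(q[:,0]<-58)&(abs(q[:,1])<40)]
    print(" bar",len(b),b.min(0).round(1),b.max(0).round(1),b.mean(0).round(1))
    X,_=rect(n,P,(.4,.55,.25,.39),.076,.084); print(" blank",fit(X))
    for nm,bx in dict(plain=(.55,.75,-.4,-.2),mug=(.65,.85,-.18,-.05),sand=(.6,.75,-.04,.08)).items():
        X,_=rect(n,P,bx,.015,.2)
        if len(X)>5: print(" ",nm,fit(X),X[:,2].max().round(3))
    u0=(z["p"].max(-1)<80)&(P[...,2]<.02)&(abs(P[...,0]-.47)<.12)&(abs(P[...,1]+.3)<.12); print(" mat",u0.sum(),fit(P[u0]) if u0.sum()>50 else "")
E
```

```text
scene meter (array([496. ,  54.2]), array([101.2, 122.2]), 24.9)
 bar 111 [-73.2 -28.2  60.7] [-58.   19.3 105.2] [-65.5  -7.1  85.4]
 blank (array([473.9, 320.3]), array([66.6, 49.7]), 40.1)
  plain (array([ 680.6, -278. ]), array([48.6, 65.7]), 80.0) 0.067
  mug (array([ 802.4, -108.2]), array([ 79. , 143.9]), 56.6) 0.095
  sand (array([728.9,  18.2]), array([112.5,  41.9]), 89.9) 0.06
 mat 2108 (array([ 443.6, -315.2]), array([228.2, 151.2]), 14.7)
top meter (array([490.8,  58.7]), array([ 98.6, 111.9]), 25.6)
 bar 37 [-71.4 -10.7  63.5] [-58.8  10.5 100.6] [-65.9   0.2  92.4]
 blank (array([472.3, 320.2]), array([66.8, 47.1]), 41.2)
  plain (array([ 677.3, -277.8]), array([46.8, 64.7]), 79.6) 0.069
  mug (array([ 798.6, -108.1]), array([ 80. , 141.3]), 55.8) 0.096
  sand (array([728.4,  17.3]), array([111.4,  43.3]), 89.8) 0.067
 mat 94 (array([ 479.6, -304.7]), array([135.1, 136.4]), 8.2)
```

```bash
cat >> h.py <<'E'
def plan(*targets, start=None):
    """targets (x,y,z mm, yaw deg); prints per call tool-frame shift (mm) and rz (5deg units)"""
    if start is None:
        o=ctrl.get_obs(); p=np.array(o["tool_pos"])*1000; yaw=o["orientation"][2]
        print("now",p.round(1),np.round(o["orientation"],2),np.round(o["force"],1),o["opening"],o["clock"])
    else: p,yaw=np.array(start[:3],float),start[3]
    for x,y,z,w in targets:
        a=np.radians(yaw); d=np.array([x,y,z])-p
        t=[d[0]*np.cos(a)+d[1]*np.sin(a), d[0]*np.sin(a)-d[1]*np.cos(a), -d[2]]
        print("T",np.round(t,1),"rz",round(-(w-yaw)/5,3),"dist",round(np.linalg.norm(d)),"dyaw",round(w-yaw,1))
        p=np.array([x,y,z]); yaw=w
E
python3 - <<'E'
from h import *
z=np.load("top0.npz"); P=cloud("top",z["d"]); Q=cloud("scene",np.load("scene0.npz")["d"])
for A in(P,Q):
    for y in (.38,.42,.46,.5,.56,.62):
        m=(abs(A[...,1]-y)<.02)&(A[...,2]>.02)&(A[...,2]<.6)&(A[...,0]>.05)&(A[...,0]<.8)
        X=A[m]; print(y,len(X),X[:,0].min().round(2) if len(X) else "",X[:,0].max().round(2) if len(X) else "",X[:,2].max().round(3) if len(X) else "")
plan((230,575,227,-45),(330,470,227,-5),(473,320.2,180,40.8),(473,320.2,29,40.8))
E
```

```text
0.38 137 0.63 0.68 0.069
0.42 0   
0.46 2601 0.32 0.72 0.176
0.5 1620 0.32 0.72 0.177
0.56 3897 0.09 0.72 0.341
0.62 2402 0.1 0.72 0.402
0.38 174 0.64 0.68 0.069
0.42 0   
0.46 2294 0.32 0.72 0.174
0.5 2516 0.32 0.72 0.176
0.56 4109 0.09 0.72 0.34
0.62 3768 0.11 0.72 0.527
now [149.7 657.7 225.7] [ 1.7991e+02 -1.0000e-02 -1.2830e+01] [ 0.1 -0.8 -0.6] 0.08788076288595491 0.1
T [96.6 62.8 -1.3] rz 6.435 dist 115 dyaw -32.2
T [145.    3.5   0. ] rz -8.0 dist 145 dyaw 40
T [155.5 136.8  47. ] rz -9.16 dist 212 dyaw 45.8
T [  0.   0. 151.] rz -0.0 dist 151 dyaw 0.0
```

```bash
python3 - <<'E'
from h import *
plan((265,490,227,20),(400,350,200,40.8),(473,320.2,110,40.8),(473,320.2,29,40.8))
E
```

```text
now [149.7 657.7 225.7] [ 1.7991e+02 -1.0000e-02 -1.2830e+01] [ 0.1 -0.8 -0.6] 0.08788076288595491 0.1
T [149.6 137.9  -1.3] rz -6.565 dist 204 dyaw 32.8
T [ 79.  177.7  27. ] rz -4.16 dist 196 dyaw 20.8
T [35.8 70.3 90. ] rz -0.0 dist 120 dyaw 0.0
T [ 0.  0. 81.] rz -0.0 dist 81 dyaw 0.0
```

Emit:
{"op": "arm_command", "data": {
  "steps": [
    {"translation": [150, 138, -1], "rotation": [0, 0, -6.56], "claw": 87.6},
    {"translation": [150, 138, -1], "rotation": [0, 0, -6.56], "claw": 87.6},
    {"translation": [150, 138, -1], "rotation": [0, 0, -6.56], "claw": 87.6},
    {"translation": [150, 138, -1], "rotation": [0, 0, -6.56], "claw": 87.6},
    {"translation": [150, 138, -1], "rotation": [0, 0, -6.56], "claw": 87.6}
  ]
}}

```text
clock: 0.6
tool_pos: [0.2673, 0.486, 0.2279]
orientation: [180.0, 0.0, 20.1]
force: [0.3, 0.3, 1.0]
opening: 0.0875
gripper_force: 0.0
```

Emit:
{"op": "arm_command", "data": {
  "steps": [
    {"translation": [79, 178, 27], "rotation": [0, 0, -4.16], "claw": 87.6},
    {"translation": [79, 178, 27], "rotation": [0, 0, -4.16], "claw": 87.6},
    {"translation": [79, 178, 27], "rotation": [0, 0, -4.16], "claw": 87.6},
    {"translation": [79, 178, 27], "rotation": [0, 0, -4.16], "claw": 87.6},
    {"translation": [79, 178, 27], "rotation": [0, 0, -4.16], "claw": 87.6}
  ]
}}

```text
clock: 1.1
tool_pos: [0.4025, 0.3459, 0.1993]
orientation: [179.9, 0.1, 40.5]
force: [-0.3, 0.8, 0.5]
opening: 0.0875
gripper_force: 0.0
```

Emit:
{"op": "arm_command", "data": {
  "steps": [
    {"translation": [36, 70, 90], "rotation": [0, 0, 0], "claw": 87.6},
    {"translation": [36, 70, 90], "rotation": [0, 0, 0], "claw": 87.6},
    {"translation": [36, 70, 90], "rotation": [0, 0, 0], "claw": 87.6},
    {"translation": [36, 70, 90], "rotation": [0, 0, 0], "claw": 87.6},
    {"translation": [36, 70, 90], "rotation": [0, 0, 0], "claw": 87.6}
  ]
}}

```text
clock: 1.6
tool_pos: [0.4735, 0.321, 0.1108]
orientation: [180.0, 0.0, 40.8]
force: [-0.1, 1.1, -0.1]
opening: 0.0879
gripper_force: 0.0
```

Emit:
{"op": "arm_command", "data": {
  "steps": [
    {"translation": [-1, 0, 40], "rotation": [0, 0, 0], "claw": 87.6},
    {"translation": [-1, 0, 82], "rotation": [0, 0, 0], "claw": 87.6},
    {"translation": [-1, 0, 82], "rotation": [0, 0, 0], "claw": 87.6},
    {"translation": [-1, 0, 82], "rotation": [0, 0, 0], "claw": 40},
    {"translation": [-1, 0, 82], "rotation": [0, 0, 0], "claw": 40}
  ]
}}

```text
clock: 2.1
tool_pos: [0.4737, 0.3218, 0.0314]
orientation: [-180.0, -0.2, 40.9]
force: [0.7, -0.2, 0.2]
opening: 0.0767
gripper_force: 0.0
```

Emit:
{"op": "arm_command", "data": {
  "steps": [
    {"translation": [0, 0, 0], "rotation": [0, 0, 0], "claw": 40},
    {"translation": [0, 0, 0], "rotation": [0, 0, 0], "claw": 40},
    {"translation": [0, 0, 0], "rotation": [0, 0, 0], "claw": 40},
    {"translation": [0, 0, 0], "rotation": [0, 0, 0], "claw": 40},
    {"translation": [0, 0, 0], "rotation": [0, 0, 0], "claw": 40}
  ]
}}

```text
clock: 2.6
tool_pos: [0.4729, 0.32, 0.0291]
orientation: [-180.0, -0.0, 40.8]
force: [-2.7, -0.3, 6.0]
opening: 0.046
gripper_force: 29.9
```

```bash
python3 - <<'E'
from h import *
plan((473,320,185,40.8),(500,185,185,5.8),(530,50,185,-29.2),(559,-88,185,-64.8),(559,-88,64,-64.8))
E
```

```text
now [472.9 320.   29.1] [-1.800e+02 -3.000e-02  4.078e+01] [-2.7 -0.3  6. ] 0.045988092060123685 2.6
T [ 1.000e-01  1.000e-01 -1.559e+02] rz -0.003 dist 156 dyaw 0.0
T [-67.8 119.8   0. ] rz 7.0 dist 138 dyaw -35.0
T [ 16.2 137.3   0. ] rz 7.0 dist 138 dyaw -35.0
T [ 92.6 106.3   0. ] rz 7.12 dist 141 dyaw -35.6
T [  0.  -0. 121.] rz -0.0 dist 121 dyaw 0.0
```

Emit:
{"op": "arm_command", "data": {
  "steps": [
    {"translation": [0, 0, -25], "rotation": [0, 0, 0], "claw": 40},
    {"translation": [0, 0, -60], "rotation": [0, 0, 0], "claw": 40},
    {"translation": [0, 0, -100], "rotation": [0, 0, 0], "claw": 40},
    {"translation": [0, 0, -135], "rotation": [0, 0, 0], "claw": 40},
    {"translation": [0, 0, -156], "rotation": [0, 0, 0], "claw": 40}
  ]
}}

```text
clock: 3.1
tool_pos: [0.4733, 0.3203, 0.1874]
orientation: [-180.0, -0.2, 40.8]
force: [0.1, 0.4, -1.6]
opening: 0.0458
gripper_force: 29.9
```

Emit:
{"op": "arm_command", "data": {
  "steps": [
    {"translation": [-14, 24, 0], "rotation": [0, 0, 1.4], "claw": 40},
    {"translation": [-27, 48, 0], "rotation": [0, 0, 2.8], "claw": 40},
    {"translation": [-41, 72, 0], "rotation": [0, 0, 4.2], "claw": 40},
    {"translation": [-54, 96, 0], "rotation": [0, 0, 5.6], "claw": 40},
    {"translation": [-68, 120, 0], "rotation": [0, 0, 7.0], "claw": 40}
  ]
}}

```text
clock: 3.6
tool_pos: [0.4994, 0.1833, 0.1842]
orientation: [180.0, 0.0, 5.5]
force: [0.7, 0.3, -0.4]
opening: 0.0458
gripper_force: 29.9
```

Emit:
{"op": "arm_command", "data": {
  "steps": [
    {"translation": [3, 27, 0], "rotation": [0, 0, 1.4], "claw": 40},
    {"translation": [6, 55, 0], "rotation": [0, 0, 2.8], "claw": 40},
    {"translation": [10, 82, 0], "rotation": [0, 0, 4.2], "claw": 40},
    {"translation": [13, 110, 0], "rotation": [0, 0, 5.6], "claw": 40},
    {"translation": [16, 137, 0], "rotation": [0, 0, 7.0], "claw": 40}
  ]
}}

```text
clock: 4.1
tool_pos: [0.5291, 0.0486, 0.1842]
orientation: [180.0, 0.0, -29.5]
force: [0.4, 0.5, -1.3]
opening: 0.0459
gripper_force: 29.9
```

Emit:
{"op": "arm_command", "data": {
  "steps": [
    {"translation": [18, 21, 0], "rotation": [0, 0, 1.4], "claw": 40},
    {"translation": [37, 42, 0], "rotation": [0, 0, 2.8], "claw": 40},
    {"translation": [56, 64, 0], "rotation": [0, 0, 4.2], "claw": 40},
    {"translation": [74, 85, 0], "rotation": [0, 0, 5.6], "claw": 40},
    {"translation": [93, 106, 0], "rotation": [0, 0, 7.12], "claw": 40}
  ]
}}

```text
clock: 4.6
tool_pos: [0.5584, -0.0892, 0.1841]
orientation: [180.0, 0.0, -65.1]
force: [1.2, 0.8, -0.9]
opening: 0.0461
gripper_force: 29.9
```

Emit:
{"op": "arm_command", "data": {
  "steps": [
    {"translation": [0, 0, 40], "rotation": [0, 0, 0], "claw": 40},
    {"translation": [0, 0, 80], "rotation": [0, 0, 0], "claw": 40},
    {"translation": [0, 0, 110], "rotation": [0, 0, 0], "claw": 40},
    {"translation": [0, 0, 121], "rotation": [0, 0, 0], "claw": 40},
    {"translation": [0, 0, 121], "rotation": [0, 0, 0], "claw": 40}
  ]
}}

```text
clock: 5.1
tool_pos: [0.5577, -0.0883, 0.0621]
orientation: [179.8, 0.1, -64.8]
force: [0.1, -1.2, -0.3]
opening: 0.0457
gripper_force: 29.9
```

```bash
cat > look.py <<'E'
from h import *
import sys
k=sys.argv[1]; o=[]
for n in("scene","top"):
    p,d=ctrl.snapshot(n); np.savez(f"{n}{k}.npz",p=p,d=d)
    f,cx,cy,R,t=cal(n); q=R@np.array([.53,-.05,.08])+t; u,v=int(q[0]/q[2]*f+cx),int(q[1]/q[2]*f+cy); print(n,"crop origin",u-50,v-50)
    o.append(cv2.resize(p[v-50:v+50,u-50:u+50,::-1],(400,400),interpolation=cv2.INTER_CUBIC))
cv2.imwrite(f"pics/look{k}.png",np.hstack(o))
E
python3 look.py 1
```

```text
scene crop origin 271 184
top crop origin 289 193
```

View pics/look1.png

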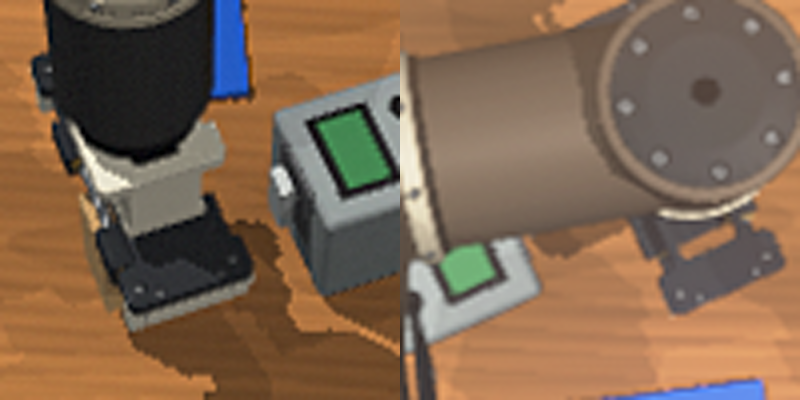

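The gripper hides the held blank in both views, but the bar face is visible at (283,182) in the scene crop with clear space in front of it. I will use the grasp geometry and feel for contact.

Emit:
{"op": "arm_command", "data": {
  "steps": [
    {"translation": [-15, -1.5, -2], "rotation": [0, 0, 0], "claw": 40},
    {"translation": [-30, -1.5, -2], "rotation": [0, 0, 0], "claw": 40},
    {"translation": [-45, -1.5, -2], "rotation": [0, 0, 0], "claw": 40},
    {"translation": [-54, -1.5, -2], "rotation": [0, 0, 0], "claw": 40},
    {"translation": [-54, -1.5, -2], "rotation": [0, 0, 0], "claw": 40}
  ]
}}

```text
clock: 5.7
tool_pos: [0.5366, -0.037, 0.0661]
orientation: [-180.0, -0.0, -64.7]
force: [-0.2, 0.2, -0.7]
opening: 0.046
gripper_force: 29.9
```

Emit:
{"op": "arm_command", "data": {
  "steps": [
    {"translation": [-1, 0, 0], "rotation": [0, 0, 0], "claw": 40},
    {"translation": [-2, 0, 0], "rotation": [0, 0, 0], "claw": 40},
    {"translation": [-2, 0, 0], "rotation": [0, 0, 0], "claw": 40}
  ]
}}

```text
clock: 6.0
tool_pos: [0.5363, -0.0369, 0.0655]
orientation: [180.0, -0.0, -64.8]
force: [0.2, -0.7, -1.4]
opening: 0.0458
gripper_force: 29.9
```

Emit:
{"op": "arm_command", "data": {
  "steps": [
    {"translation": [-1, 0, 0], "rotation": [0, 0, 0], "claw": 40},
    {"translation": [-2, 0, 0], "rotation": [0, 0, 0], "claw": 40},
    {"translation": [-2, 0, 0], "rotation": [0, 0, 0], "claw": 40}
  ]
}}

```text
clock: 6.3
tool_pos: [0.5354, -0.035, 0.0655]
orientation: [180.0, 0.0, -64.8]
force: [0.1, 1.4, -0.9]
opening: 0.0462
gripper_force: 29.9
```

Emit:
{"op": "arm_command", "data": {
  "steps": [
    {"translation": [-1, 0, 0], "rotation": [0, 0, 0], "claw": 40},
    {"translation": [-2, 0, 0], "rotation": [0, 0, 0], "claw": 40},
    {"translation": [-2, 0, 0], "rotation": [0, 0, 0], "claw": 40}
  ]
}}

```text
clock: 6.6
tool_pos: [0.5345, -0.0331, 0.0656]
orientation: [180.0, -0.0, -64.8]
force: [0.4, 0.3, -1.3]
opening: 0.0458
gripper_force: 29.9
```

Emit:
{"op": "arm_command", "data": {
  "steps": [
    {"translation": [-1, 0, 0], "rotation": [0, 0, 0], "claw": 40},
    {"translation": [-2, 0, 0], "rotation": [0, 0, 0], "claw": 40},
    {"translation": [-2, 0, 0], "rotation": [0, 0, 0], "claw": 40}
  ]
}}

```text
clock: 6.9
tool_pos: [0.5337, -0.0313, 0.0656]
orientation: [180.0, -0.0, -64.8]
force: [0.7, -2.4, -2.0]
opening: 0.046
gripper_force: 29.9
```

```bash
python3 look.py 2
```

```text
scene crop origin 271 184
top crop origin 289 193
```

View pics/look2.png

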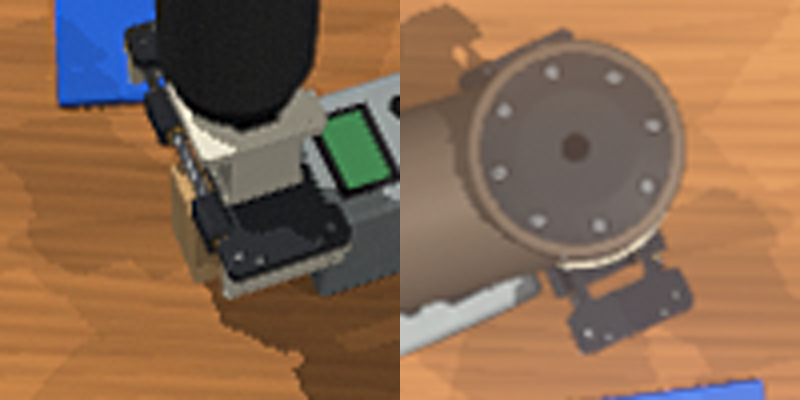

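The gripper is up against the meter and the force of about 2.5 N along the press axis shows contact starting. I will push in another 5 mm.

Emit:
{"op": "arm_command", "data": {
  "steps": [
    {"translation": [-1, 0, 0], "rotation": [0, 0, 0], "claw": 40},
    {"translation": [-2, 0, 0], "rotation": [0, 0, 0], "claw": 40},
    {"translation": [-3, 0, 0], "rotation": [0, 0, 0], "claw": 40},
    {"translation": [-3, 0, 0], "rotation": [0, 0, 0], "claw": 40},
    {"translation": [-3, 0, 0], "rotation": [0, 0, 0], "claw": 40}
  ]
}}

```text
clock: 7.5
tool_pos: [0.5325, -0.0286, 0.0656]
orientation: [-180.0, -0.0, -64.8]
force: [1.9, -2.8, -1.4]
opening: 0.046
gripper_force: 29.9
```

Emit:
{"op": "arm_command", "data": {
  "steps": [
    {"translation": [-1, 0, 0], "rotation": [0, 0, 0], "claw": 40},
    {"translation": [-2, 0, 0], "rotation": [0, 0, 0], "claw": 40},
    {"translation": [-2, 0, 0], "rotation": [0, 0, 0], "claw": 40}
  ]
}}

```text
clock: 7.8
tool_pos: [0.5316, -0.0267, 0.0656]
orientation: [-180.0, -0.0, -64.8]
force: [1.1, -2.8, -1.7]
opening: 0.046
gripper_force: 29.9
```

Emit:
{"op": "arm_command", "data": {
  "steps": [
    {"translation": [-1, 0, 0], "rotation": [0, 0, 0], "claw": 40},
    {"translation": [-1, 0, 0], "rotation": [0, 0, 0], "claw": 40},
    {"translation": [-1, 0, 0], "rotation": [0, 0, 0], "claw": 40}
  ]
}}

```text
clock: 8.1
tool_pos: [0.5312, -0.0259, 0.0656]
orientation: [-180.0, -0.0, -64.8]
force: [2.3, -3.5, -2.2]
opening: 0.0458
gripper_force: 29.9
```

Emit:
{"op": "arm_command", "data": {
  "steps": [
    {"translation": [-0.5, 0, 0], "rotation": [0, 0, 0], "claw": 40},
    {"translation": [-0.5, 0, 0], "rotation": [0, 0, 0], "claw": 40},
    {"translation": [-0.5, 0, 0], "rotation": [0, 0, 0], "claw": 40},
    {"translation": [-0.5, 0, 0], "rotation": [0, 0, 0], "claw": 40},
    {"translation": [-0.5, 0, 0], "rotation": [0, 0, 0], "claw": 40}
  ]
}}

```text
clock: 8.6
tool_pos: [0.531, -0.0254, 0.0656]
orientation: [-180.0, -0.0, -64.8]
force: [1.5, -3.0, -2.5]
opening: 0.0458
gripper_force: 29.9
```

Emit:
{"op": "arm_command", "data": {
  "steps": [
    {"translation": [0, 0, 0], "rotation": [0, 0, 0], "claw": 40},
    {"translation": [0, 0, 0], "rotation": [0, 0, 0], "claw": 40},
    {"translation": [0, 0, 0], "rotation": [0, 0, 0], "claw": 40}
  ]
}}

```text
clock: 8.9
tool_pos: [0.531, -0.0254, 0.0656]
orientation: [-180.0, -0.0, -64.8]
force: [0.7, -4.4, -1.6]
opening: 0.0463
gripper_force: 29.9
```

Emit:
{"op": "arm_command", "data": {
  "steps": [
    {"translation": [6, 0, 0], "rotation": [0, 0, 0], "claw": 40},
    {"translation": [20, 0, 0], "rotation": [0, 0, 0], "claw": 40},
    {"translation": [40, 0, 0], "rotation": [0, 0, 0], "claw": 40},
    {"translation": [56, 0, 0], "rotation": [0, 0, 0], "claw": 40},
    {"translation": [67, 0, 0], "rotation": [0, 0, 0], "claw": 40}
  ]
}}

```text
clock: 9.4
tool_pos: [0.5599, -0.0874, 0.0653]
orientation: [180.0, 0.0, -64.9]
force: [0.3, -0.9, -1.1]
opening: 0.0455
gripper_force: 29.9
```

Emit:
{"op": "arm_command", "data": {
  "steps": [
    {"translation": [0, 0, 0], "rotation": [0, 0, 1.44], "claw": 40},
    {"translation": [0, 0, 0], "rotation": [0, 0, 2.88], "claw": 40},
    {"translation": [0, 0, 0], "rotation": [0, 0, 4.32], "claw": 40},
    {"translation": [0, 0, 0], "rotation": [0, 0, 5.76], "claw": 40},
    {"translation": [0, 0, 0], "rotation": [0, 0, 7.2], "claw": 40}
  ]
}}

```text
clock: 9.9
tool_pos: [0.5595, -0.0865, 0.0654]
orientation: [180.0, 0.0, -101.2]
force: [-0.1, 0.0, -0.8]
opening: 0.0461
gripper_force: 29.9
```

Emit:
{"op": "arm_command", "data": {
  "steps": [
    {"translation": [0, 0, 0], "rotation": [0, 0, 1.44], "claw": 40},
    {"translation": [0, 0, 0], "rotation": [0, 0, 2.88], "claw": 40},
    {"translation": [0, 0, 0], "rotation": [0, 0, 4.32], "claw": 40},
    {"translation": [0, 0, 0], "rotation": [0, 0, 5.76], "claw": 40},
    {"translation": [0, 0, 0], "rotation": [0, 0, 7.2], "claw": 40}
  ]
}}

```text
clock: 10.4
tool_pos: [0.5594, -0.0865, 0.0654]
orientation: [180.0, -0.0, -137.2]
force: [1.1, -0.5, -1.3]
opening: 0.0455
gripper_force: 29.9
```

Emit:
{"op": "arm_command", "data": {
  "steps": [
    {"translation": [0, 0, 0], "rotation": [0, 0, 1.44], "claw": 40},
    {"translation": [0, 0, 0], "rotation": [0, 0, 2.88], "claw": 40},
    {"translation": [0, 0, 0], "rotation": [0, 0, 4.32], "claw": 40},
    {"translation": [0, 0, 0], "rotation": [0, 0, 5.76], "claw": 40},
    {"translation": [0, 0, 0], "rotation": [0, 0, 7.2], "claw": 40}
  ]
}}

```text
clock: 10.9
tool_pos: [0.5594, -0.0864, 0.0654]
orientation: [180.0, -0.0, -173.2]
force: [-0.5, 0.0, -1.7]
opening: 0.046
gripper_force: 29.9
```

Emit:
{"op": "arm_command", "data": {
  "steps": [
    {"translation": [0, 0, 0], "rotation": [0, 0, 1.44], "claw": 40},
    {"translation": [0, 0, 0], "rotation": [0, 0, 2.88], "claw": 40},
    {"translation": [0, 0, 0], "rotation": [0, 0, 4.32], "claw": 40},
    {"translation": [0, 0, 0], "rotation": [0, 0, 5.76], "claw": 40},
    {"translation": [0, 0, 0], "rotation": [0, 0, 7.2], "claw": 40}
  ]
}}

```text
clock: 11.4
tool_pos: [0.5595, -0.0864, 0.0654]
orientation: [180.0, -0.0, 150.8]
force: [0.1, 0.2, -1.3]
opening: 0.0456
gripper_force: 29.9
```

Emit:
{"op": "arm_command", "data": {
  "steps": [
    {"translation": [0, 0, 0], "rotation": [0, 0, 1.44], "claw": 40},
    {"translation": [0, 0, 0], "rotation": [0, 0, 2.88], "claw": 40},
    {"translation": [0, 0, 0], "rotation": [0, 0, 4.32], "claw": 40},
    {"translation": [0, 0, 0], "rotation": [0, 0, 5.76], "claw": 40},
    {"translation": [0, 0, 0], "rotation": [0, 0, 7.2], "claw": 40}
  ]
}}

```text
clock: 11.9
tool_pos: [0.5595, -0.0864, 0.0654]
orientation: [-180.0, -0.0, 114.9]
force: [0.6, -0.5, -1.1]
opening: 0.0462
gripper_force: 29.9
```

```bash
python3 look.py 3; python3 - <<'E'
from h import *
print({k:np.round(v,2) for k,v in ctrl.get_obs().items() if k in("joint_pos","tool_pos","orientation","clock")}, ctrl.get_obs()["tool_pos"])
for k in "13":
  for n in ("scene","top"):
    z=np.load(f"{n}{k}.npz"); P=cloud(n,z["d"]); X=P.reshape(-1,3); c=np.array([.489,.060]); a=np.radians(115.2)
    ux=np.array([np.cos(a),np.sin(a)]); uy=np.array([-ux[1],ux[0]])
    q=np.c_[(X[:,:2]-c)@ux,(X[:,:2]-c)@uy,X[:,2]]*1000
    b=q[(q[:,0]<-57.5)&(q[:,0]>-80)&(abs(q[:,1])<20)&(q[:,2]>70)&(q[:,2]<104)]
    print(k,n,"bar",len(b),b.min(0).round(1) if len(b) else"",b.max(0).round(1) if len(b) else"")
E
```

```text
scene crop origin 271 184
top crop origin 289 193
{'clock': np.float64(12.0), 'joint_pos': array([ 1.1010e+01,  1.9410e+01, -2.4700e+01, -2.0000e-02, -4.5900e+01,
       -1.6596e+02]), 'tool_pos': array([ 0.56, -0.09,  0.07]), 'orientation': array([-1.7999e+02, -2.0000e-02,  1.1504e+02])} [ 0.55944595 -0.08643347  0.06542291]
1 scene bar 93 [-73.1 -19.4  70.2] [-57.5  18.4 103.8]
1 top bar 0  
3 scene bar 91 [-72.9 -19.9  70.1] [-57.6  19.9 103.9]
3 top bar 0
```

View pics/look3.png

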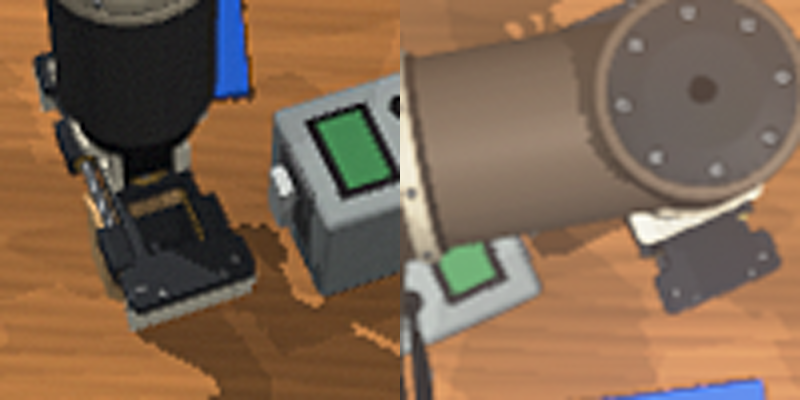

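The turned blank is back at the stand-off and the bar is still visible at (283,182). Joint 6 would come within 0.3° of its limit at the press, so I will ease the yaw by 1.4°. That keeps the press square and leaves some margin.

Emit:
{"op": "arm_command", "data": {
  "steps": [
    {"translation": [10, -0.7, 1.3], "rotation": [0, 0, -0.28], "claw": 40},
    {"translation": [25, -0.7, 1.3], "rotation": [0, 0, -0.28], "claw": 40},
    {"translation": [40, -0.7, 1.3], "rotation": [0, 0, -0.28], "claw": 40},
    {"translation": [54, -0.7, 1.3], "rotation": [0, 0, -0.28], "claw": 40},
    {"translation": [54, -0.7, 1.3], "rotation": [0, 0, -0.28], "claw": 40}
  ]
}}

```text
clock: 12.5
tool_pos: [0.535, -0.0357, 0.0645]
orientation: [180.0, -0.0, 116.7]
force: [0.5, -1.1, -2.1]
opening: 0.0456
gripper_force: 29.9
```

Emit:
{"op": "arm_command", "data": {
  "steps": [
    {"translation": [2, 0, 0], "rotation": [0, 0, 0], "claw": 40},
    {"translation": [3, 0, 0], "rotation": [0, 0, 0], "claw": 40},
    {"translation": [3, 0, 0], "rotation": [0, 0, 0], "claw": 40}
  ]
}}

```text
clock: 12.8
tool_pos: [0.5347, -0.0349, 0.0644]
orientation: [180.0, 0.0, 116.6]
force: [0.1, -1.3, -0.7]
opening: 0.0459
gripper_force: 29.9
```

Emit:
{"op": "arm_command", "data": {
  "steps": [
    {"translation": [1, 0, 0], "rotation": [0, 0, 0], "claw": 40},
    {"translation": [2, 0, 0], "rotation": [0, 0, 0], "claw": 40},
    {"translation": [2, 0, 0], "rotation": [0, 0, 0], "claw": 40}
  ]
}}

```text
clock: 13.1
tool_pos: [0.5339, -0.0331, 0.0644]
orientation: [180.0, 0.0, 116.6]
force: [0.9, -2.7, -1.3]
opening: 0.0459
gripper_force: 29.9
```

Emit:
{"op": "arm_command", "data": {
  "steps": [
    {"translation": [1, 0, 0], "rotation": [0, 0, 0], "claw": 40},
    {"translation": [2, 0, 0], "rotation": [0, 0, 0], "claw": 40},
    {"translation": [2, 0, 0], "rotation": [0, 0, 0], "claw": 40}
  ]
}}

```text
clock: 13.4
tool_pos: [0.533, -0.0311, 0.0644]
orientation: [180.0, 0.0, 116.6]
force: [1.3, -2.8, -0.2]
opening: 0.0457
gripper_force: 29.9
```

Emit:
{"op": "arm_command", "data": {
  "steps": [
    {"translation": [1, 0, 0], "rotation": [0, 0, 0], "claw": 40},
    {"translation": [2, 0, 0], "rotation": [0, 0, 0], "claw": 40},
    {"translation": [2, 0, 0], "rotation": [0, 0, 0], "claw": 40}
  ]
}}

```text
clock: 13.7
tool_pos: [0.5321, -0.0293, 0.0644]
orientation: [180.0, 0.0, 116.6]
force: [3.6, -3.2, 0.2]
opening: 0.0462
gripper_force: 29.9
```

```bash
python3 - <<'E'
from h import *
o=ctrl.get_obs(); p=o["tool_pos"]*1000-[489,60,0]; a=np.radians(115.2); ux=[np.cos(a),np.sin(a)]; uy=[-ux[1],ux[0]]
print(o["joint_pos"].round(2), "along",p[:2]@ux,"lat",p[:2]@uy,p[2],o["force"][:2]@ux)
E
```

```text
[ 1.7950e+01  1.6790e+01 -2.9010e+01  1.0000e-02 -4.4160e+01 -1.7137e+02] along -99.17176374087249 lat -1.0097650434624716 64.3843233752271 -4.405838268669692
```

Emit:
{"op": "arm_command", "data": {
  "steps": [
    {"translation": [1, 0, 0], "rotation": [0, 0, 0], "claw": 40},
    {"translation": [2.2, 0, 0], "rotation": [0, 0, 0], "claw": 40},
    {"translation": [2.2, 0, 0], "rotation": [0, 0, 0], "claw": 40},
    {"translation": [2.2, 0, 0], "rotation": [0, 0, 0], "claw": 40},
    {"translation": [2.2, 0, 0], "rotation": [0, 0, 0], "claw": 40}
  ]
}}

```text
clock: 14.2
tool_pos: [0.5313, -0.0274, 0.0644]
orientation: [180.0, 0.0, 116.6]
force: [3.5, -3.3, -1.1]
opening: 0.046
gripper_force: 29.9
```

Emit:
{"op": "arm_command", "data": {
  "steps": [
    {"translation": [0, 0, 0], "rotation": [0, 0, 0], "claw": 40},
    {"translation": [0, 0, 0], "rotation": [0, 0, 0], "claw": 40},
    {"translation": [0, 0, 0], "rotation": [0, 0, 0], "claw": 40},
    {"translation": [0, 0, 0], "rotation": [0, 0, 0], "claw": 40},
    {"translation": [0, 0, 0], "rotation": [0, 0, 0], "claw": 40}
  ]
}}

```text
clock: 14.7
tool_pos: [0.5312, -0.0274, 0.0644]
orientation: [180.0, 0.0, 116.6]
force: [4.0, -3.3, -0.6]
opening: 0.0463
gripper_force: 29.9
```

Emit:
{"op": "arm_command", "data": {
  "steps": [
    {"translation": [-6, 0, 0], "rotation": [0, 0, 0], "claw": 40},
    {"translation": [-22, 0, 0], "rotation": [0, 0, 0], "claw": 40},
    {"translation": [-45, 0, 0], "rotation": [0, 0, 0], "claw": 40},
    {"translation": [-65, 0, 0], "rotation": [0, 0, 0], "claw": 40},
    {"translation": [-80, 0, 0], "rotation": [0, 0, 0], "claw": 40}
  ]
}}

```text
clock: 15.2
tool_pos: [0.566, -0.0999, 0.0636]
orientation: [-179.9, -0.1, 116.5]
force: [-0.4, 0.0, -1.4]
opening: 0.0461
gripper_force: 29.9
```

Emit:
{"op": "arm_command", "data": {
  "steps": [
    {"translation": [0, 0, 10], "rotation": [0, 0, 0], "claw": 40},
    {"translation": [0, 0, 20], "rotation": [0, 0, 0], "claw": 40},
    {"translation": [0, 0, 28], "rotation": [0, 0, 0], "claw": 40},
    {"translation": [0, 0, 33], "rotation": [0, 0, 0], "claw": 40},
    {"translation": [0, 0, 33], "rotation": [0, 0, 0], "claw": 40}
  ]
}}

```text
clock: 15.7
tool_pos: [0.5658, -0.0986, 0.0302]
orientation: [-179.9, -0.0, 116.6]
force: [0.6, -0.2, -0.7]
opening: 0.046
gripper_force: 29.9
```

Emit:
{"op": "arm_command", "data": {
  "steps": [
    {"translation": [0, 0, 1], "rotation": [0, 0, 0], "claw": 40},
    {"translation": [0, 0, 2], "rotation": [0, 0, 0], "claw": 40},
    {"translation": [0, 0, 2], "rotation": [0, 0, 0], "claw": 40},
    {"translation": [0, 0, 2], "rotation": [0, 0, 0], "claw": 40}
  ]
}}

```text
clock: 16.1
tool_pos: [0.5668, -0.0989, 0.0296]
orientation: [180.0, 0.0, 116.6]
force: [0.5, 0.2, -1.2]
opening: 0.0455
gripper_force: 29.9
```

Emit:
{"op": "arm_command", "data": {
  "steps": [
    {"translation": [0, 0, 0.6], "rotation": [0, 0, 0], "claw": 40},
    {"translation": [0, 0, 0.6], "rotation": [0, 0, 0], "claw": 40},
    {"translation": [0, 0, 0.6], "rotation": [0, 0, 0], "claw": 50},
    {"translation": [0, 0, 0.6], "rotation": [0, 0, 0], "claw": 60},
    {"translation": [0, 0, 0.6], "rotation": [0, 0, 0], "claw": 87.6}
  ]
}}

```text
clock: 16.6
tool_pos: [0.5667, -0.099, 0.0286]
orientation: [180.0, 0.0, 116.6]
force: [0.5, -0.3, 0.5]
opening: 0.0611
gripper_force: 0.0
```

Emit:
{"op": "arm_command", "data": {
  "steps": [
    {"translation": [0, 0, 0], "rotation": [0, 0, 0], "claw": 87.6},
    {"translation": [0, 0, -20], "rotation": [0, 0, 0], "claw": 87.6},
    {"translation": [0, 0, -45], "rotation": [0, 0, 0], "claw": 87.6},
    {"translation": [0, 0, -70], "rotation": [0, 0, 0], "claw": 87.6},
    {"translation": [0, 0, -80], "rotation": [0, 0, 0], "claw": 87.6}
  ]
}}

```text
clock: 17.1
tool_pos: [0.5679, -0.099, 0.1111]
orientation: [179.8, 0.1, 116.6]
force: [0.1, 1.1, -0.2]
opening: 0.087
gripper_force: 0.0
```

Emit:
{"op": "arm_command", "data": {
  "steps": [
    {"translation": [0, 0, 0], "rotation": [0, 0, -1.6], "claw": 87.6},
    {"translation": [0, 0, 0], "rotation": [0, 0, -3.2], "claw": 87.6},
    {"translation": [0, 0, 0], "rotation": [0, 0, -4.8], "claw": 87.6},
    {"translation": [0, 0, 0], "rotation": [0, 0, -6.4], "claw": 87.6},
    {"translation": [0, 0, 0], "rotation": [0, 0, -8], "claw": 87.6}
  ]
}}

```text
clock: 17.6
tool_pos: [0.5663, -0.099, 0.108]
orientation: [-180.0, -0.0, 156.9]
force: [0.1, -0.6, -0.4]
opening: 0.0876
gripper_force: 0.0
```

Emit:
{"op": "arm_command", "data": {
  "steps": [
    {"translation": [0, 0, 0], "rotation": [0, 0, -1.6], "claw": 87.6},
    {"translation": [0, 0, 0], "rotation": [0, 0, -3.2], "claw": 87.6},
    {"translation": [0, 0, 0], "rotation": [0, 0, -4.8], "claw": 87.6},
    {"translation": [0, 0, 0], "rotation": [0, 0, -6.4], "claw": 87.6},
    {"translation": [0, 0, 0], "rotation": [0, 0, -8], "claw": 87.6}
  ]
}}

```text
clock: 18.1
tool_pos: [0.5663, -0.099, 0.108]
orientation: [180.0, -0.0, -163.1]
force: [0.2, 0.3, -0.2]
opening: 0.0876
gripper_force: 0.0
```

Emit:
{"op": "arm_command", "data": {
  "steps": [
    {"translation": [0, 0, 0], "rotation": [0, 0, -1], "claw": 87.6},
    {"translation": [0, 0, 0], "rotation": [0, 0, -2], "claw": 87.6},
    {"translation": [0, 0, 0], "rotation": [0, 0, -2], "claw": 87.6}
  ]
}}

```text
clock: 18.4
tool_pos: [0.5663, -0.099, 0.108]
orientation: [180.0, -0.0, -153.4]
force: [-0.1, 0.8, -0.6]
opening: 0.0875
gripper_force: 0.0
```

```bash
python3 look.py 4; python3 - <<'E'
from h import *
plan()
for n in("scene","top"):
    z=np.load(n+"4.npz"); P=cloud(n,z["d"]); X,_=rect(n,P,(.5,.63,-.16,-.03),.074,.086)
    if len(X)>10:
        r=cv2.minAreaRect((X[:,:2]*1000).astype(np.float32)); print(n,len(X),np.median(X[:,2]),r)
E
```

```text
scene crop origin 271 184
top crop origin 289 193
now [566.4 -99.  108.3] [ 1.7998e+02 -3.0000e-02 -1.5357e+02] [ 0.6 -0.2 -0.7] 0.08707277572385283 18.5
scene 377 0.08015857876190069 ((566.6863403320312, -98.0344467163086), (48.08540725708008, 66.71649169921875), 25.297100067138672)
```

View pics/look4.png

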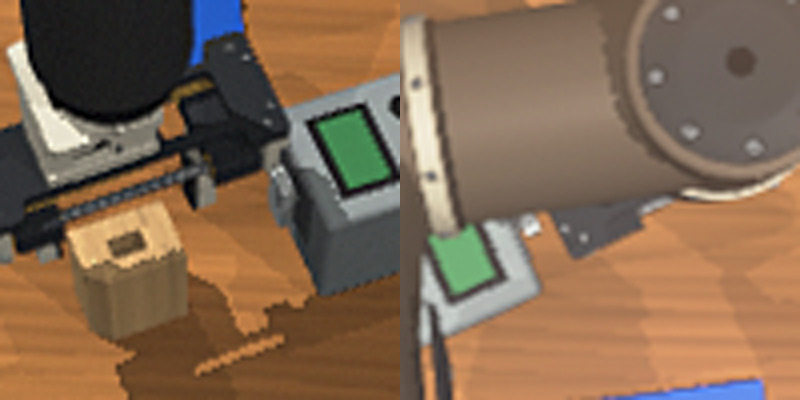

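The scene crop shows the blank standing at (125,265) with its sawn corner front-left, under the open fingers, as planned. I will take it by its ends, 6 mm higher so the gripper body clears the bar.

Emit:
{"op": "arm_command", "data": {
  "steps": [
    {"translation": [0, 0, 25], "rotation": [0, 0, 0], "claw": 87.6},
    {"translation": [0, 0, 50], "rotation": [0, 0, 0], "claw": 87.6},
    {"translation": [0, 0, 73], "rotation": [0, 0, 0], "claw": 87.6},
    {"translation": [0, 0, 73], "rotation": [0, 0, 0], "claw": 87.6},
    {"translation": [0, 0, 73], "rotation": [0, 0, 0], "claw": 60}
  ]
}}

```text
clock: 19.0
tool_pos: [0.5666, -0.0991, 0.0357]
orientation: [180.0, -0.1, -153.5]
force: [0.4, -0.7, 0.8]
opening: 0.0834
gripper_force: 0.0
```

Emit:
{"op": "arm_command", "data": {
  "steps": [
    {"translation": [0, 0, 0], "rotation": [0, 0, 0], "claw": 60},
    {"translation": [0, 0, 0], "rotation": [0, 0, 0], "claw": 60},
    {"translation": [0, 0, 0], "rotation": [0, 0, 0], "claw": 60},
    {"translation": [0, 0, 0], "rotation": [0, 0, 0], "claw": 60},
    {"translation": [0, 0, 0], "rotation": [0, 0, 0], "claw": 60}
  ]
}}

```text
clock: 19.5
tool_pos: [0.5674, -0.0988, 0.0369]
orientation: [-180.0, 0.1, -153.4]
force: [-1.0, 0.9, 6.6]
opening: 0.0661
gripper_force: 30.0
```

Emit:
{"op": "arm_command", "data": {
  "steps": [
    {"translation": [0, 0, -8], "rotation": [0, 0, 0], "claw": 60},
    {"translation": [0, 0, -20], "rotation": [0, 0, 0], "claw": 60},
    {"translation": [0, 0, -35], "rotation": [0, 0, -1], "claw": 60},
    {"translation": [0, 0, -35], "rotation": [0, 0, -2], "claw": 60},
    {"translation": [0, 0, -35], "rotation": [0, 0, -3], "claw": 60}
  ]
}}

```text
clock: 20.0
tool_pos: [0.5672, -0.099, 0.0723]
orientation: [-179.9, 0.1, -138.2]
force: [0.1, 0.0, -1.5]
opening: 0.0659
gripper_force: 30.0
```

Emit:
{"op": "arm_command", "data": {
  "steps": [
    {"translation": [0, 0, 0], "rotation": [0, 0, -1.5], "claw": 60},
    {"translation": [0, 0, 0], "rotation": [0, 0, -3], "claw": 60},
    {"translation": [0, 0, 0], "rotation": [0, 0, -4.5], "claw": 60},
    {"translation": [0, 0, 0], "rotation": [0, 0, -6], "claw": 60},
    {"translation": [0, 0, 0], "rotation": [0, 0, -7.5], "claw": 60}
  ]
}}

```text
clock: 20.5
tool_pos: [0.5668, -0.0991, 0.0716]
orientation: [-180.0, 0.0, -100.6]
force: [-0.0, 0.3, -1.4]
opening: 0.0661
gripper_force: 30.0
```

Emit:
{"op": "arm_command", "data": {
  "steps": [
    {"translation": [0, 0, 0], "rotation": [0, 0, -1.5], "claw": 60},
    {"translation": [0, 0, 0], "rotation": [0, 0, -3], "claw": 60},
    {"translation": [0, 0, 0], "rotation": [0, 0, -4.5], "claw": 60},
    {"translation": [0, 0, 0], "rotation": [0, 0, -6], "claw": 60},
    {"translation": [0, 0, 0], "rotation": [0, 0, -7.2], "claw": 60}
  ]
}}

```text
clock: 21.0
tool_pos: [0.5668, -0.0991, 0.0716]
orientation: [-180.0, -0.0, -64.6]
force: [-0.3, 0.3, -0.5]
opening: 0.0658
gripper_force: 30.0
```

Emit:
{"op": "arm_command", "data": {
  "steps": [
    {"translation": [0, 0, 0], "rotation": [0, 0, 0], "claw": 60}
  ]
}}

```text
clock: 21.1
tool_pos: [0.5668, -0.099, 0.0715]
orientation: [-180.0, -0.0, -64.8]
force: [0.5, -0.7, -1.4]
opening: 0.0654
gripper_force: 30.0
```

```bash
cat > rel.py <<'E'
from h import *
o=ctrl.get_obs(); p=o["tool_pos"]*1000-[489,60,0]; a=np.radians(115.2); ux=[np.cos(a),np.sin(a)]; uy=[-ux[1],ux[0]]
print("q",o["joint_pos"].round(1),"along",(p[:2]@ux).round(1),"lat",(p[:2]@uy).round(1),"z",p[2].round(1),"yaw",o["orientation"][2].round(2),"Fpress",(-o["force"][:2]@ux).round(1),"open",o["opening"],o["clock"])
E
python3 rel.py; python3 - <<'E'
from h import *
p,d=ctrl.snapshot("scene"); P=cloud("scene",d)
# blank: lowest wood points under the gripper
X=P.reshape(-1,3); C=p.reshape(-1,3).astype(int)
m=(abs(X[:,0]-.57)<.07)&(abs(X[:,1]+.10)<.07)&(X[:,2]>.02)&(X[:,2]<.122)
X=X[m]; print(len(X), np.percentile(X[:,2],[0,1,2,5,95,99]).round(4))
E
```

```text
q [  9.6  19.7 -23.2   0.  -47.   15.6] along -177.0 lat -2.7 z 71.5 yaw -64.84 Fpress 0.8 open 0.06543668889006332 21.1
17 [0.0402 0.0414 0.0426 0.0461 0.1145 0.1159]
```

Emit:
{"op": "arm_command", "data": {
  "steps": [
    {"translation": [-20, 2, 0], "rotation": [0, 0, 0], "claw": 60},
    {"translation": [-40, 2, 0], "rotation": [0, 0, 0], "claw": 60},
    {"translation": [-60, 2, 0], "rotation": [0, 0, 0], "claw": 60},
    {"translation": [-78, 2, 0], "rotation": [0, 0, 0], "claw": 60},
    {"translation": [-78, 2, 0], "rotation": [0, 0, 0], "claw": 60}
  ]
}}

```text
clock: 21.65
tool_pos: [0.5311, -0.0279, 0.0712]
orientation: [-180.0, 0.0, -65.0]
force: [0.0, -0.7, -0.9]
opening: 0.0658
gripper_force: 30.0
```

Emit:
{"op": "arm_command", "data": {
  "steps": [
    {"translation": [-1, 0, 0], "rotation": [0, 0, 0], "claw": 60},
    {"translation": [-2, 0, 0], "rotation": [0, 0, 0], "claw": 60},
    {"translation": [-2, 0, 0], "rotation": [0, 0, 0], "claw": 60}
  ]
}}

```text
clock: 21.95
tool_pos: [0.5311, -0.0277, 0.0707]
orientation: [-180.0, -0.0, -65.0]
force: [0.5, -0.5, -1.3]
opening: 0.0656
gripper_force: 30.0
```

Emit:
{"op": "arm_command", "data": {
  "steps": [
    {"translation": [-1, 0, 0], "rotation": [0, 0, 0], "claw": 60},
    {"translation": [-2, 0, 0], "rotation": [0, 0, 0], "claw": 60},
    {"translation": [-2, 0, 0], "rotation": [0, 0, 0], "claw": 60}
  ]
}}

```text
clock: 22.25
tool_pos: [0.53, -0.0257, 0.0706]
orientation: [180.0, 0.0, -64.9]
force: [-0.4, -0.1, -0.7]
opening: 0.0663
gripper_force: 30.0
```

Emit:
{"op": "arm_command", "data": {
  "steps": [
    {"translation": [-1, 0, 0], "rotation": [0, 0, 0], "claw": 60},
    {"translation": [-2, 0, 0], "rotation": [0, 0, 0], "claw": 60},
    {"translation": [-2, 0, 0], "rotation": [0, 0, 0], "claw": 60}
  ]
}}

```text
clock: 22.55
tool_pos: [0.5292, -0.0238, 0.0706]
orientation: [180.0, -0.0, -64.9]
force: [1.4, -1.3, -1.9]
opening: 0.066
gripper_force: 30.0
```

Emit:
{"op": "arm_command", "data": {
  "steps": [
    {"translation": [-1, 0, 0], "rotation": [0, 0, 0], "claw": 60},
    {"translation": [-2, 0, 0], "rotation": [0, 0, 0], "claw": 60},
    {"translation": [-2, 0, 0], "rotation": [0, 0, 0], "claw": 60}
  ]
}}

```text
clock: 22.85
tool_pos: [0.5283, -0.0219, 0.0706]
orientation: [180.0, -0.0, -64.9]
force: [1.7, -1.8, -2.8]
opening: 0.0661
gripper_force: 30.0
```

```bash
python3 rel.py
```

```text
q [ 18.9  16.  -29.1   0.  -44.9   6.2] along -90.9 lat -0.7 z 70.6 yaw -64.92 Fpress 2.4 open 0.0660959763943219 22.85
```

Emit:
{"op": "arm_command", "data": {
  "steps": [
    {"translation": [-1, 0, 0], "rotation": [0, 0, 0], "claw": 60},
    {"translation": [-2, 0, 0], "rotation": [0, 0, 0], "claw": 60},
    {"translation": [-3, 0, 0], "rotation": [0, 0, 0], "claw": 60},
    {"translation": [-4.3, 0, 0], "rotation": [0, 0, 0], "claw": 60},
    {"translation": [-4.3, 0, 0], "rotation": [0, 0, 0], "claw": 60}
  ]
}}

```text
clock: 23.35
tool_pos: [0.5265, -0.018, 0.0707]
orientation: [-180.0, -0.0, -64.9]
force: [1.7, -3.4, -3.8]
opening: 0.0658
gripper_force: 30.0
```

Emit:
{"op": "arm_command", "data": {
  "steps": [
    {"translation": [0, 0, 0], "rotation": [0, 0, 0], "claw": 60},
    {"translation": [0, 0, 0], "rotation": [0, 0, 0], "claw": 60},
    {"translation": [0, 0, 0], "rotation": [0, 0, 0], "claw": 60},
    {"translation": [0, 0, 0], "rotation": [0, 0, 0], "claw": 60},
    {"translation": [0, 0, 0], "rotation": [0, 0, 0], "claw": 60}
  ]
}}

```text
clock: 23.85
tool_pos: [0.5266, -0.0181, 0.0707]
orientation: [-180.0, -0.0, -64.9]
force: [2.1, -3.5, -3.5]
opening: 0.0656
gripper_force: 30.0
```

Emit:
{"op": "arm_command", "data": {
  "steps": [
    {"translation": [0, 0, 0], "rotation": [0, 0, 0], "claw": 60},
    {"translation": [0, 0, 0], "rotation": [0, 0, 0], "claw": 60},
    {"translation": [0, 0, 0], "rotation": [0, 0, 0], "claw": 60}
  ]
}}

```text
clock: 24.15
tool_pos: [0.5266, -0.0181, 0.0707]
orientation: [180.0, -0.0, -64.9]
force: [2.6, -4.2, -4.6]
opening: 0.0657
gripper_force: 30.0
```

```bash
python3 rel.py
```

```text
q [ 19.4  15.8 -29.4   0.  -44.8   5.7] along -86.6 lat -0.7 z 70.7 yaw -64.92 Fpress 4.9 open 0.06570136897901656 24.15
```

Emit:
{"op": "arm_command", "data": {
  "steps": [
    {"translation": [6, 0, 0], "rotation": [0, 0, 0], "claw": 60},
    {"translation": [20, 0, 0], "rotation": [0, 0, 0], "claw": 60},
    {"translation": [40, 0, 0], "rotation": [0, 0, 0], "claw": 60},
    {"translation": [60, 0, 0], "rotation": [0, 0, 0], "claw": 60},
    {"translation": [80, 0, 0], "rotation": [0, 0, 0], "claw": 60}
  ]
}}

```text
clock: 24.65
tool_pos: [0.561, -0.0917, 0.0708]
orientation: [-180.0, 0.0, -64.9]
force: [-0.2, 0.3, -1.7]
opening: 0.0656
gripper_force: 30.0
```

Emit:
{"op": "arm_command", "data": {
  "steps": [
    {"translation": [0, 0, 0], "rotation": [0, 0, 1.4], "claw": 60},
    {"translation": [0, 0, 0], "rotation": [0, 0, 2.8], "claw": 60},
    {"translation": [0, 0, 0], "rotation": [0, 0, 4.3], "claw": 60},
    {"translation": [0, 0, 0], "rotation": [0, 0, 5.7], "claw": 60},
    {"translation": [0, 0, 0], "rotation": [0, 0, 7.13], "claw": 60}
  ]
}}

```text
clock: 25.15
tool_pos: [0.5607, -0.0911, 0.0707]
orientation: [180.0, 0.0, -100.9]
force: [-0.9, 0.0, -1.4]
opening: 0.0658
gripper_force: 30.0
```

Emit:
{"op": "arm_command", "data": {
  "steps": [
    {"translation": [0, 0, 0], "rotation": [0, 0, 1.4], "claw": 60},
    {"translation": [0, 0, 0], "rotation": [0, 0, 2.8], "claw": 60},
    {"translation": [0, 0, 0], "rotation": [0, 0, 4.3], "claw": 60},
    {"translation": [0, 0, 0], "rotation": [0, 0, 5.7], "claw": 60},
    {"translation": [0, 0, 0], "rotation": [0, 0, 7.13], "claw": 60}
  ]
}}

```text
clock: 25.65
tool_pos: [0.5607, -0.0911, 0.0707]
orientation: [180.0, 0.0, -136.5]
force: [0.1, -0.3, -1.3]
opening: 0.0661
gripper_force: 30.0
```

Emit:
{"op": "arm_command", "data": {
  "steps": [
    {"translation": [0, 0, 0], "rotation": [0, 0, 1.4], "claw": 60},
    {"translation": [0, 0, 0], "rotation": [0, 0, 2.8], "claw": 60},
    {"translation": [0, 0, 0], "rotation": [0, 0, 4.3], "claw": 60},
    {"translation": [0, 0, 0], "rotation": [0, 0, 5.7], "claw": 60},
    {"translation": [0, 0, 0], "rotation": [0, 0, 7.13], "claw": 60}
  ]
}}

```text
clock: 26.15
tool_pos: [0.5607, -0.0911, 0.0707]
orientation: [180.0, 0.0, -172.2]
force: [0.6, 0.6, -1.5]
opening: 0.0663
gripper_force: 30.0
```

Emit:
{"op": "arm_command", "data": {
  "steps": [
    {"translation": [0, 0, 0], "rotation": [0, 0, 1.4], "claw": 60},
    {"translation": [0, 0, 0], "rotation": [0, 0, 2.8], "claw": 60},
    {"translation": [0, 0, 0], "rotation": [0, 0, 4.3], "claw": 60},
    {"translation": [0, 0, 0], "rotation": [0, 0, 5.7], "claw": 60},
    {"translation": [0, 0, 0], "rotation": [0, 0, 7.13], "claw": 60}
  ]
}}

```text
clock: 26.65
tool_pos: [0.5607, -0.0911, 0.0707]
orientation: [180.0, -0.0, 152.2]
force: [0.1, 0.6, -1.3]
opening: 0.0659
gripper_force: 30.0
```

Emit:
{"op": "arm_command", "data": {
  "steps": [
    {"translation": [0, 0, 0], "rotation": [0, 0, 1.4], "claw": 60},
    {"translation": [0, 0, 0], "rotation": [0, 0, 2.8], "claw": 60},
    {"translation": [0, 0, 0], "rotation": [0, 0, 4.3], "claw": 60},
    {"translation": [0, 0, 0], "rotation": [0, 0, 5.7], "claw": 60},
    {"translation": [0, 0, 0], "rotation": [0, 0, 7.13], "claw": 60}
  ]
}}

```text
clock: 27.15
tool_pos: [0.5607, -0.0911, 0.0707]
orientation: [180.0, -0.0, 116.5]
force: [-0.1, 0.5, -1.8]
opening: 0.0662
gripper_force: 30.0
```

Emit:
{"op": "arm_command", "data": {
  "steps": [
    {"translation": [0, 0, 0], "rotation": [0, 0, 0], "claw": 60},
    {"translation": [0, 0, 0], "rotation": [0, 0, 0], "claw": 60}
  ]
}}

```text
clock: 27.35
tool_pos: [0.5606, -0.0909, 0.0706]
orientation: [-180.0, -0.0, 117.0]
force: [0.2, 0.3, -0.4]
opening: 0.0661
gripper_force: 30.0
```

```bash
python3 rel.py
```

```text
q [  10.5   19.2  -24.2   -0.   -46.6 -163.5] along -167.0 lat -0.5 z 70.6 yaw 117.01 Fpress -0.1 open 0.06613114983839062 27.35
```

Emit:
{"op": "arm_command", "data": {
  "steps": [
    {"translation": [18, 0.6, 0], "rotation": [0, 0, 0], "claw": 60},
    {"translation": [36, 1.1, 0], "rotation": [0, 0, 0], "claw": 60},
    {"translation": [54, 1.7, 0], "rotation": [0, 0, 0], "claw": 60},
    {"translation": [68, 2.1, 0], "rotation": [0, 0, 0], "claw": 60},
    {"translation": [68, 2.1, 0], "rotation": [0, 0, 0], "claw": 60}
  ]
}}

```text
clock: 27.85
tool_pos: [0.5312, -0.0278, 0.0708]
orientation: [180.0, -0.0, 117.0]
force: [0.2, 0.0, -1.1]
opening: 0.0658
gripper_force: 30.0
```

Emit:
{"op": "arm_command", "data": {
  "steps": [
    {"translation": [1, 0, 0], "rotation": [0, 0, 0], "claw": 60},
    {"translation": [2, 0, 0], "rotation": [0, 0, 0], "claw": 60},
    {"translation": [2, 0, 0], "rotation": [0, 0, 0], "claw": 60}
  ]
}}

```text
clock: 28.15
tool_pos: [0.5309, -0.0274, 0.0706]
orientation: [-180.0, 0.0, 116.8]
force: [0.5, -0.8, -1.7]
opening: 0.0661
gripper_force: 30.0
```

Emit:
{"op": "arm_command", "data": {
  "steps": [
    {"translation": [1, 0, 0], "rotation": [0, 0, 0], "claw": 60},
    {"translation": [2, 0, 0], "rotation": [0, 0, 0], "claw": 60},
    {"translation": [2, 0, 0], "rotation": [0, 0, 0], "claw": 60}
  ]
}}

```text
clock: 28.45
tool_pos: [0.5299, -0.0255, 0.0706]
orientation: [-180.0, 0.0, 116.8]
force: [0.5, -1.8, -1.8]
opening: 0.0657
gripper_force: 30.0
```

Emit:
{"op": "arm_command", "data": {
  "steps": [
    {"translation": [1, 0, 0], "rotation": [0, 0, 0], "claw": 60},
    {"translation": [2, 0, 0], "rotation": [0, 0, 0], "claw": 60},
    {"translation": [2, 0, 0], "rotation": [0, 0, 0], "claw": 60}
  ]
}}

```text
clock: 28.75
tool_pos: [0.529, -0.0235, 0.0707]
orientation: [180.0, 0.0, 116.8]
force: [2.6, -2.1, -3.9]
opening: 0.066
gripper_force: 30.0
```

Emit:
{"op": "arm_command", "data": {
  "steps": [
    {"translation": [1, 0, 0], "rotation": [0, 0, 0], "claw": 60},
    {"translation": [2, 0, 0], "rotation": [0, 0, 0], "claw": 60},
    {"translation": [2, 0, 0], "rotation": [0, 0, 0], "claw": 60}
  ]
}}

```text
clock: 29.05
tool_pos: [0.5281, -0.0217, 0.0707]
orientation: [180.0, 0.0, 116.8]
force: [1.4, -2.8, -3.2]
opening: 0.0655
gripper_force: 30.0
```

```bash
python3 rel.py
```

```text
q [  18.9   15.9  -29.2    0.   -44.9 -172.1] along -90.6 lat -0.6 z 70.7 yaw 116.83 Fpress 3.1 open 0.06551500811711307 29.05
```

Contact came at about -95 again, so I press another 3.7 mm, hold, and retreat.

Emit:
{"op": "arm_command", "data": {
  "steps": [
    {"translation": [1, 0, 0], "rotation": [0, 0, 0], "claw": 60},
    {"translation": [2, 0, 0], "rotation": [0, 0, 0], "claw": 60},
    {"translation": [3, 0, 0], "rotation": [0, 0, 0], "claw": 60},
    {"translation": [3.7, 0, 0], "rotation": [0, 0, 0], "claw": 60},
    {"translation": [3.7, 0, 0], "rotation": [0, 0, 0], "claw": 60}
  ]
}}

```text
clock: 29.55
tool_pos: [0.5265, -0.0184, 0.0707]
orientation: [180.0, 0.0, 116.8]
force: [3.7, -3.2, -4.6]
opening: 0.0658
gripper_force: 30.0
```

Emit:
{"op": "arm_command", "data": {
  "steps": [
    {"translation": [0, 0, 0], "rotation": [0, 0, 0], "claw": 60},
    {"translation": [0, 0, 0], "rotation": [0, 0, 0], "claw": 60},
    {"translation": [0, 0, 0], "rotation": [0, 0, 0], "claw": 60},
    {"translation": [0, 0, 0], "rotation": [0, 0, 0], "claw": 60},
    {"translation": [0, 0, 0], "rotation": [0, 0, 0], "claw": 60}
  ]
}}

```text
clock: 30.05
tool_pos: [0.5266, -0.0185, 0.0707]
orientation: [180.0, 0.0, 116.8]
force: [4.4, -3.6, -3.5]
opening: 0.0657
gripper_force: 30.0
```

Emit:
{"op": "arm_command", "data": {
  "steps": [
    {"translation": [0, 0, 0], "rotation": [0, 0, 0], "claw": 60},
    {"translation": [0, 0, 0], "rotation": [0, 0, 0], "claw": 60},
    {"translation": [0, 0, 0], "rotation": [0, 0, 0], "claw": 60}
  ]
}}

```text
clock: 30.35
tool_pos: [0.5266, -0.0184, 0.0707]
orientation: [180.0, 0.0, 116.8]
force: [3.5, -3.9, -4.3]
opening: 0.0657
gripper_force: 30.0
```

```bash
python3 rel.py
```

```text
q [  19.3   15.8  -29.4    0.   -44.8 -172.5] along -87.0 lat -0.6 z 70.7 yaw 116.83 Fpress 5.0 open 0.06574128320713092 30.35
```

Emit:
{"op": "arm_command", "data": {
  "steps": [
    {"translation": [-6, 0, 0], "rotation": [0, 0, 0], "claw": 60},
    {"translation": [-20, -0.5, 0], "rotation": [0, 0, 0], "claw": 60},
    {"translation": [-40, -1, 0], "rotation": [0, 0, 0], "claw": 60},
    {"translation": [-60, -2, 0], "rotation": [0, 0, 0], "claw": 60},
    {"translation": [-80, -2.5, 0], "rotation": [0, 0, 0], "claw": 60}
  ]
}}

```text
clock: 30.85
tool_pos: [0.5602, -0.0922, 0.0705]
orientation: [-180.0, -0.0, 116.8]
force: [-0.2, 0.6, -1.3]
opening: 0.066
gripper_force: 30.0
```

```bash
python3 - <<'E'
from h import *
plan((520,-200,78,145),(480,-306,78,145),(480,-306,45,145))
E
```

```text
now [560.2 -92.2  70.5] [-1.7996e+02 -4.0000e-02  1.1682e+02] [-0.2  0.6 -1.3] 0.06599396314680694 30.85
T [-78.  -84.5  -7.5] rz -5.635 dist 115 dyaw 28.2
T [ -28.  -109.8    0. ] rz 0.0 dist 113 dyaw 0
T [ 0.  0. 33.] rz 0.0 dist 33 dyaw 0
```

Emit:
{"op": "arm_command", "data": {
  "steps": [
    {"translation": [-15, -17, -7], "rotation": [0, 0, 0], "claw": 60},
    {"translation": [-35, -38, -7], "rotation": [0, 0, 0], "claw": 60},
    {"translation": [-55, -60, -7], "rotation": [0, 0, 0], "claw": 60},
    {"translation": [-75, -81, -7], "rotation": [0, 0, 0], "claw": 60},
    {"translation": [-95, -103, -7], "rotation": [0, 0, 0], "claw": 60}
  ]
}}

```text
clock: 31.35
tool_pos: [0.5104, -0.2238, 0.0776]
orientation: [-180.0, -0.0, 116.8]
force: [0.8, 0.6, -1.3]
opening: 0.0658
gripper_force: 30.0
```

Emit:
{"op": "arm_command", "data": {
  "steps": [
    {"translation": [-20, -22, 0], "rotation": [0, 0, 0], "claw": 60},
    {"translation": [-40, -44, 0], "rotation": [0, 0, 0], "claw": 60},
    {"translation": [-54, -59, 0], "rotation": [0, 0, 0], "claw": 60},
    {"translation": [-60, -65, 0], "rotation": [0, 0, 0], "claw": 60},
    {"translation": [-60, -65, 0], "rotation": [0, 0, 0], "claw": 60}
  ]
}}

```text
clock: 31.85
tool_pos: [0.4796, -0.3062, 0.0774]
orientation: [-180.0, -0.0, 116.7]
force: [0.1, -0.6, -1.4]
opening: 0.0658
gripper_force: 30.0
```

Emit:
{"op": "arm_command", "data": {
  "steps": [
    {"translation": [0, 0, 10], "rotation": [0, 0, 0], "claw": 60},
    {"translation": [0, 0, 20], "rotation": [0, 0, 0], "claw": 60},
    {"translation": [0, 0, 27], "rotation": [0, 0, 0], "claw": 60},
    {"translation": [0, 0, 31], "rotation": [0, 0, 0], "claw": 60},
    {"translation": [0, 0, 31], "rotation": [0, 0, 0], "claw": 60}
  ]
}}

```text
clock: 32.35
tool_pos: [0.4801, -0.3046, 0.0458]
orientation: [-179.9, -0.0, 116.9]
force: [0.2, 0.2, -0.3]
opening: 0.0654
gripper_force: 30.0
```

Emit:
{"op": "arm_command", "data": {
  "steps": [
    {"translation": [0, 0, 1], "rotation": [0, 0, 0], "claw": 60},
    {"translation": [0, 0, 1], "rotation": [0, 0, 0], "claw": 60},
    {"translation": [0, 0, 1], "rotation": [0, 0, 0], "claw": 60}
  ]
}}

```text
clock: 32.65
tool_pos: [0.4804, -0.3051, 0.0459]
orientation: [180.0, 0.0, 116.8]
force: [0.1, -0.2, -1.7]
opening: 0.0661
gripper_force: 30.0
```

Emit:
{"op": "arm_command", "data": {
  "steps": [
    {"translation": [0, 0, 1], "rotation": [0, 0, 0], "claw": 60},
    {"translation": [0, 0, 1], "rotation": [0, 0, 0], "claw": 60},
    {"translation": [0, 0, 1], "rotation": [0, 0, 0], "claw": 60}
  ]
}}

```text
clock: 32.95
tool_pos: [0.4805, -0.3052, 0.0449]
orientation: [180.0, 0.0, 116.8]
force: [1.2, 0.3, 0.9]
opening: 0.0657
gripper_force: 30.0
```

Emit:
{"op": "arm_command", "data": {
  "steps": [
    {"translation": [0, 0, 0.6], "rotation": [0, 0, 0], "claw": 60},
    {"translation": [0, 0, 0.6], "rotation": [0, 0, 0], "claw": 60},
    {"translation": [0, 0, 0.6], "rotation": [0, 0, 0], "claw": 60}
  ]
}}

```text
clock: 33.25
tool_pos: [0.4806, -0.3052, 0.0449]
orientation: [180.0, 0.0, 116.8]
force: [-1.5, 2.2, 7.8]
opening: 0.0659
gripper_force: 30.0
```

Emit:
{"op": "arm_command", "data": {
  "steps": [
    {"translation": [0, 0, 0], "rotation": [0, 0, 0], "claw": 70},
    {"translation": [0, 0, 0], "rotation": [0, 0, 0], "claw": 87.6},
    {"translation": [0, 0, 0], "rotation": [0, 0, 0], "claw": 87.6},
    {"translation": [0, 0, 0], "rotation": [0, 0, 0], "claw": 87.6},
    {"translation": [0, 0, 0], "rotation": [0, 0, 0], "claw": 87.6}
  ]
}}

```text
clock: 33.75
tool_pos: [0.4802, -0.3051, 0.0439]
orientation: [-180.0, -0.0, 116.8]
force: [-0.5, -0.3, 0.9]
opening: 0.0868
gripper_force: 0.0
```

Emit:
{"op": "arm_command", "data": {
  "steps": [
    {"translation": [0, 0, -20], "rotation": [0, 0, 0], "claw": 87.6},
    {"translation": [0, 0, -50], "rotation": [0, 0, 0], "claw": 87.6},
    {"translation": [0, 0, -90], "rotation": [0, 0, 0], "claw": 87.6},
    {"translation": [0, 0, -130], "rotation": [0, 0, 0], "claw": 87.6},
    {"translation": [0, 0, -150], "rotation": [0, 0, 0], "claw": 87.6}
  ]
}}

```text
clock: 34.25
tool_pos: [0.4815, -0.3057, 0.1979]
orientation: [179.8, 0.2, 116.9]
force: [0.1, -0.1, -1.0]
opening: 0.0876
gripper_force: 0.0
```

Emit:
{"op": "arm_command", "data": {
  "steps": [
    {"translation": [0, 0, -10], "rotation": [0, 0, 0], "claw": 87.6},
    {"translation": [0, 0, -10], "rotation": [0, 0, 0], "claw": 87.6}
  ]
}}

```text
clock: 34.45
tool_pos: [0.4807, -0.3052, 0.205]
orientation: [179.9, 0.1, 116.8]
force: [0.3, 0.5, 0.3]
opening: 0.0874
gripper_force: 0.0
```

```bash
python3 - <<'E'
from h import *
p,d=ctrl.snapshot("scene"); cv2.imwrite("pics/end.png",p[100:400,100:500,::-1]); P=cloud("scene",d)
X,_=rect("scene",P,(.4,.56,-.38,-.22),.082,.094); print(len(X),np.median(X[:,2]),cv2.minAreaRect((X[:,:2]*1000).astype(np.float32)))
print(ctrl.get_obs()["clock"])
E
```

```text
324 0.08829758136786653 ((480.785400390625, -304.82843017578125), (69.33745574951172, 45.943485260009766), 26.743026733398438)
34.5
```

View pics/end.png

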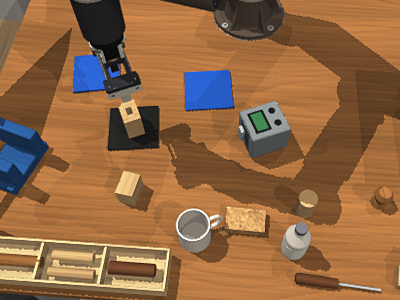

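The blank stands upright on the black mat at crop (132,115), with its top at 88 mm, and nothing else has moved. Handing in.

```bash
python3 -c "
from plant import ctrl; print(ctrl.close_job())"
```

```text
the job is handed in; nothing more can be done
None
```

I pressed the blank's four sides in the order asked, each held at least half a second at an estimated 7–8 mm of the bar's 10 mm travel (inferred from position and contact force, since the gripper hid the bar). The blank now stands upright and released on the black mat, and I handed the job in at about 34.5 s.

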